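# Lock the inspection carriage and hold the mirror on the crimp mark

### The job

Press the cam lever on the camera carriage down flat, so that the carriage is locked on its rail just where it stands. Then turn the sprung mirror by the tab on its top until the camera, looking into the mirror, sees the punched crimp mark on the brush's ferrule in the middle of the glass. The mirror springs back when let go, so finish while holding it steady at that angle; do not shift the carriage along the rail or disturb the mug, the wrench and the brush lying on the bench.

Things in the scene. Friction and masses are not known exactly. Their poses are not given: they have to be found in the camera images.
- carriage: Grey carriage (80 x 290 mm plate, top 62 mm above the bench) sliding on a 50 x 50 mm rail on the bench; carries lever, mirror and camera. Origin on the bench under the rail's centre line, abreast of the lever. z up; y along the rail from mirror (axis at y = -70 mm) to lens (y = +75 mm); x level across the rail, from the lever's side to the brush's. Free, it slides at 1 N; locked it holds 20 N.
- cam_lever (a joint): Angle of the cam lever above flat, rad: 0 is down flat (level) on its stop, carriage locked; it starts raised 0.7 to 1.0, carriage free. Pressing the handle down takes a few newtons, more over the last 0.6 rad as the cam bites on the rail; it stays where it is left.
- lever_pivot (a point): Centre of the cam lever's pin, which lies level along the rail, 34 mm above the bench, on the robot's side of the rail (x = -40.5 mm, y = 0 of the carriage).
- lever_tip (a point): Free end of the cam lever, a straight black-gripped handle 100 mm long from its pin; the grip (last 44 mm) is 13 mm thick, 20 mm wide. It swings in the upright plane across the rail (the carriage's x-z plane): flat, it points level to the carriage's -x (to the robot's side); raised, it leans up from there.
- mirror: Upright square mirror, 58 mm glass in a 64 mm dark frame, centre 120 mm above the bench, turning about an upright axis through the middle of its glass. x: the glass's outward normal, z: up the axis; origin on the axis, 62.5 mm up. A spring (0.035 N m, rising to 0.1) parks it on a stop with its x along the carriage's x; it turns anticlockwise from above, up to 1.6 rad, towards the camera.
- tab (a point): Where to grip the mirror: the upright ribbed black tab on top of its frame, 12 mm thick along the mirror's x, 34 mm wide along its y, 38 mm tall (150 to 188 mm above the bench). This point lies on the turning axis inside the tab, 171 mm above the bench.
- lens (a point): Front of the camera's black lens, 120 mm above the bench, fixed on the carriage and looking straight along the rail (the carriage's -y) at the middle of the mirror, 145 mm away.
- mark (a point): The punched crimp mark: a dark round dimple 11 mm across on the side of the bare aluminium ferrule (28 mm thick) that is turned towards the mirror, 120 mm above the bench. The brush stands upright, hair up, fixed in the nest.
- view (a point): No solid thing: the camera's line of sight after it is thrown back by the mirror. Origin at the middle of the glass, x axis along the reflected line of sight, z up; it turns twice as far as the mirror does. The mark is in the middle of the picture when it lies on this x axis.
- nest: Dark steel nest, round foot 72 mm across, with the brush held upright in it, 209 mm tall over the hair; fixed to the bench on the far side of the rail. Origin on the bench under the middle of the brush; its -x axis points out through the mark.
- mug: Loose white mug, 80 mm across and 80 mm tall, bystander. Origin at the centre of its underside.
- loose_brush: Loose brush head lying on the bench, 121 mm long and 43 mm thick, aluminium ferrule and black hair, bystander. Origin on the bench under its middle.
- wrench: Loose steel wrench 170 mm long lying on the bench, bystander. Origin under its middle.
Not all that is in view belongs to the job. What is shaped like the nest but blue or purple is not meant.

How it is judged:
By the outcome, as a careful person would: the job done as asked, in the order asked, and still so for the second after the job is handed in, while the arm keeps its last pose, push and grip.
It also fails if it takes over 45 s, if anything falls off the work surface, if the arm or the gripper's body presses on something with over 40 N, if the wrist force passes 120 N, or if a joint passes its speed limit or range.

### The arm

A 7-joint arm with a two-finger parallel gripper is mounted at the origin on the work surface. World frame = base frame: x ahead of the robot, y to its left, z up, the work surface at z = 0. Lengths are in m, angles in rad, forces in N, time in s.
With the tool pointing down it reaches from about 0.4 to 0.9 m from the base axis. Payload 5.6 kg.
Tool frame: the origin (TCP) lies midway between the tips of the shut fingers; the grasp point (between the pads) lies 19 mm behind it; z points along the fingers, x is the direction in which the jaws open and shut, and the axes are right-handed (so a half turn about z gives the same grasp; the last joint's range is limited). The gripper opens to 92 mm and grips with 3 to 60 N. Pads are 20 mm wide; open, the fingers measure 128 mm over their backs; the gripper's body (75 mm by 189 mm) begins 69 mm behind the grasp point.
Start: joints at [-1.18, 0.468, -0.012, 1.603, 0.006, 1.071, -0.056], TCP at [0.273, 0.59, 0.215] pointing down, gripper open.
Joint ranges: [-2.53, 2.53], [-0.31, 2.02], [-1.57, 1.55], [0.28, 2.44], [-1.29, 4.43], [0.15, 1.84], [-2.92, 2.92]. Speed limits (rad/s): [2.57, 2.57, 3.14, 3.14, 3.14, 3.14, 3.14].

### API

Orientations are given as [roll, pitch, yaw] about the fixed x, y, z axes, in that order (R = Rz(yaw) Ry(pitch) Rx(roll)).
In Python, from bench import arm gives the robot as it stands. Calls block until the motion is done:
- arm.move_pose(position, orientation): joint-space move of the TCP to a pose.
- arm.move_l(position, frame=None, v=0.15): straight line of the TCP; frame=None keeps the orientation; v is the mean speed in m/s.
- arm.movej(angles): joint-space move.
- arm.ungrasp() and arm.grasp(squeeze=None): open the fingers fully, or close them until they stop; squeeze is the grip in N (None keeps the last).
- arm.dwell(seconds).
- arm.inverse_kinematics(position, orientation): joint angles nearest the present ones, or None.
- arm.get_image(name): name is "side" or "top"; returns (picture, depth): 480x640x3 uint8, red, green, blue; 480x640 float32, m along the optical axis (not along the pixel's ray), 0 where there is no reading.
- arm.get_calibration(name): a dict with "mtx" (3x3 intrinsics, pixels), "k1" (the pictures are not rectified: a ray, as slopes to the right and down, at radius r is drawn at 1 + k1 r^2 times it, then the intrinsics apply), "pose" (4x4, takes a point from camera to world coordinates). Camera axes: x right, y down, z forward; pixel columns grow to the right and rows downward; lengths in m; the calibration is good to about 2 mm. A picture is of the moment at which its call begins. get_calibration takes no time and is no camera call.
A pose or a line that the arm cannot do raises arm.MotionError and nothing moves.
- arm.job_done(): hands the job in, once; it reports no verdict.
Trained networks look in the newest picture that a camera, given by its name, has taken for a name from the list of things; names that differ only in an ending like _2 or _b are one class to them, and where a whole thing is asked for, a point or a joint stands for the part that bears it (a point fixed in the world has none). Each returns a list of dicts, best first, with "confidence" (0 to 1); they miss things now and then, are a little off and sometimes report something else, mostly with a low value. They report only what shows in the picture. A call takes as long as a camera call. They do not tell look-alikes from the thing itself.
- arm.search_frame(camera, query): "rect" ([left, top, width, height] as shares, 0 to 1, of the picture: columns of its width, rows of its height, round what is visible of it).
Readings, each from a call of its own:
- arm.current_t(): time.
- arm.current_q(): joint angles.
- arm.current_dq(): joint speeds.
- arm.current_joint_torque(): joint torques, N m.
- arm.current_ee_pos(): TCP position.
- arm.current_eef_rot(): TCP orientation.
- arm.current_force(): force on the tool from outside, world axes, zero at the start.
- arm.current_torque(): the same for the moment, N m.
- arm.current_finger_gap(): finger opening in m.
Only numpy, scipy, OpenCV 4.12 (cv2) and the standard library are available. Lean on these libraries where they do the work, as an engineer would, in place of code of your own. Each camera call takes 0.05 s, during which the arm holds its last target.

## Working session

There is one attempt and no reset: what is moved stays moved. The work goes in short steps, each a Python script; the robot and the scene stay as the last script left them, time stands still between calls to the robot, and variables do not carry over. Pictures are saved under pics/ and viewed, and the job is handed in when it is done.

```bash
ls; mkdir -p pics
python3 - <<'E'
from bench import arm
import cv2,numpy as np
for n in("side","top"):
    p,d=arm.get_image(n); cv2.imwrite(f"pics/{n}0.png",p[:,:,::-1]); np.savez(f"/tmp/{n}0.npz",p=p,d=d)
    c=arm.get_calibration(n);print(n,c)
    for q in("carriage","cam_lever","mirror","tab","nest","mark","lens","mug","loose_brush","wrench"):
        r=arm.search_frame(n,q)
        print(q,[(np.round(np.array(x["rect"])*[640,480,640,480]).astype(int).tolist(),round(x["confidence"],2)) for x in r[:3]])
print(arm.current_t())
E
```

```text
pics
side {'mtx': array([[464.1897946 ,   0.        , 316.31858502],
       [  0.        , 464.1897946 , 239.23949967],
       [  0.        ,   0.        ,   1.        ]]), 'k1': -0.10377920942994796, 'pose': array([[ 0.75878206, -0.46909178,  0.45188791,  0.02259442],
       [-0.65117919, -0.56196243,  0.51006263, -0.62935567],
       [ 0.01467784, -0.68128638, -0.73186981,  1.04101446],
       [ 0.        ,  0.        ,  0.        ,  1.        ]])}
carriage [([238, 190, 85, 88], 0.67), ([255, 246, 15, 11], 0.63)]
cam_lever [([250, 249, 20, 12], 0.55)]
mirror [([290, 221, 18, 38], 0.73)]
tab [([290, 222, 19, 33], 0.83)]
nest [([290, 156, 23, 63], 0.93), ([340, 154, 22, 58], 0.82), ([314, 173, 22, 63], 0.68)]
mark [([332, 201, 24, 64], 0.97), ([339, 150, 23, 63], 0.84), ([288, 156, 23, 63], 0.78)]
lens [([236, 193, 87, 86], 0.69)]
mug [([326, 385, 39, 57], 0.97)]
loose_brush [([154, 218, 39, 19], 0.56)]
wrench [([393, 339, 55, 37], 0.56)]
top {'mtx': array([[598.37300199,   0.        , 322.31361826],
       [  0.        , 598.37300199, 240.03466662],
       [  0.        ,   0.        ,   1.        ]]), 'k1': -0.19551812921694775, 'pose': array([[ 0.00373238, -0.99726732,  0.07378315,  0.49031895],
       [-0.99999074, -0.0035642 ,  0.0024109 , -0.00966898],
       [-0.00214133, -0.07379147, -0.99727139,  1.66023939],
       [ 0.        ,  0.        ,  0.        ,  1.        ]])}
carriage [([208, 246, 118, 56], 0.57)]
cam_lever [([277, 281, 8, 23], 0.58), ([262, 183, 29, 33], 0.3)]
mirror [([292, 258, 29, 6], 0.75)]
tab [([294, 255, 27, 11], 0.47)]
nest [([307, 198, 27, 31], 0.92), ([254, 136, 26, 34], 0.81), ([264, 185, 24, 29], 0.56)]
mark [([251, 132, 31, 38], 0.96), ([219, 189, 30, 31], 0.91), ([304, 197, 31, 34], 0.61)]
lens [([210, 247, 116, 55], 0.94)]
mug [([433, 321, 36, 31], 0.64)]
loose_brush [([162, 316, 22, 43], 0.7)]
wrench [([443, 219, 24, 58], 0.7), ([275, 276, 12, 28], 0.27)]
1.1
```

Run:
```python
import cv2
a=cv2.imread("pics/side0.png")[130:300,140:390];b=cv2.imread("pics/top0.png")[120:320,190:350]
cv2.imwrite("pics/side0c.png",cv2.resize(a,(800,544),interpolation=cv2.INTER_CUBIC))
cv2.imwrite("pics/top0c.png",cv2.resize(b,(480,600),interpolation=cv2.INTER_CUBIC))
```

```text
(no output)
```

View pics/side0.png

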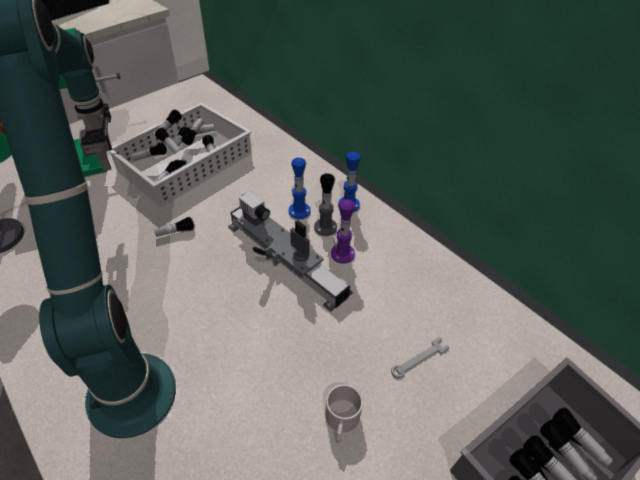

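View pics/top0.png

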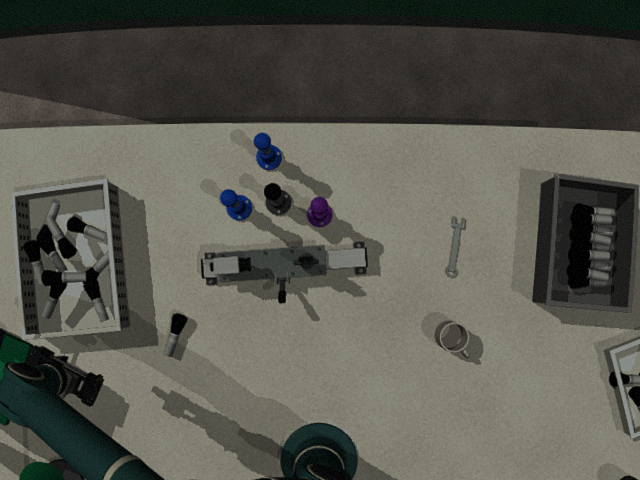

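```bash
true
```

```text
(no output)
```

View pics/side0c.png

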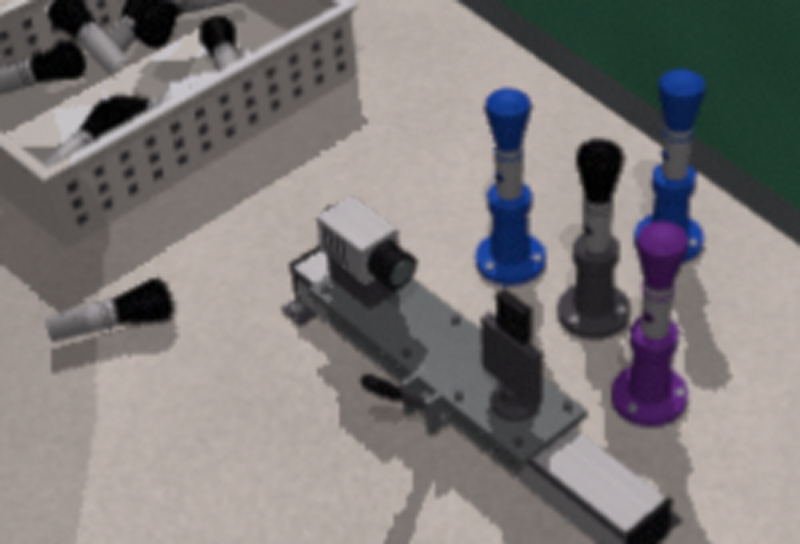

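View pics/top0c.png

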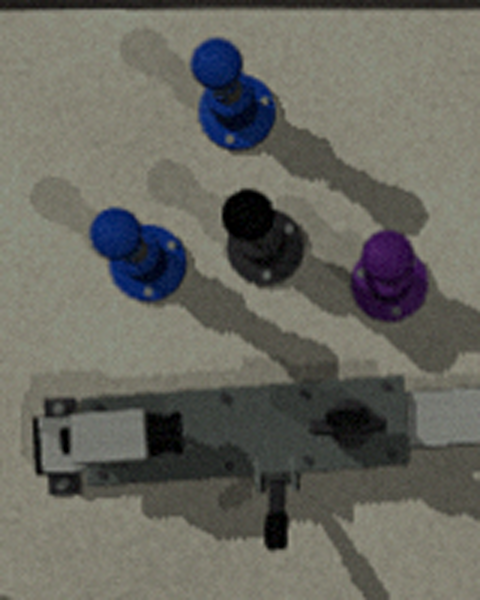

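```bash
cat > h.py <<'E'
import numpy as np,cv2
def cloud(d,c):
    K=c["mtx"];h,w=d.shape
    v,u=np.mgrid[:h,:w]
    x=(u-K[0,2])/K[0,0];y=(v-K[1,2])/K[1,1]
    xd,yd=x.copy(),y.copy()
    for _ in range(20):
        f=1+c["k1"]*(x*x+y*y);x,y=xd/f,yd/f
    P=np.stack([x*d,y*d,d,np.ones_like(d)],-1)@c["pose"].T
    P=P[...,:3];P[d==0]=np.nan
    return P
def proj(p,c):
    q=np.linalg.inv(c["pose"])@np.append(p,1);x,y=q[0]/q[2],q[1]/q[2]
    f=1+c["k1"]*(x*x+y*y);return np.array([c["mtx"][0,0]*x*f+c["mtx"][0,2],c["mtx"][1,1]*y*f+c["mtx"][1,2]])
E
python3 - <<'E'
from bench import arm
from h import *
for n in("side","top"):
    z=np.load(f"/tmp/{n}0.npz");p=z["p"].astype(int);P=cloud(z["d"],arm.get_calibration(n))
    X,Y,Z=P[...,0],P[...,1],P[...,2]
    print(n,"bench z",np.nanmedian(Z[300:330,220:260] ))
    R=(X>.3)&(X<.62)&(Y>-.15)&(Y<.3)
    m=R&(abs(Z-.062)<.006)&(X>.38)&(X<.52)
    r=cv2.minAreaRect(np.c_[X[m],Y[m]].astype(np.float32)*1000);print("plate",m.sum(),r,cv2.boxPoints(r).tolist())
    # rail top
    for nm,m in (("tab",R&(Z>.155)&(Z<.2)&(X<.5)),("camtop",R&(Z>.11)&(Z<.16)&(X<.5)&(Y>.1)),("mirr",R&(Z>.08)&(Z<.155)&(X<.5)&(Y<.1)),("lever",R&(Z>.03)&(X<.415))):
        Q=P[m]; 
        if len(Q): print(nm,len(Q),Q.mean(0).round(4),np.percentile(Q,[3,97],axis=0).round(4).tolist())
    gr=(abs(p[...,0]-p[...,1])<12)&(abs(p[...,0]-p[...,2])<12)
    m=(X>.45)&(X<.68)&(Y>-.05)&(Y<.22)&(Z>.02)&gr
    m&=~((X<.5))
    for lo,hi in((.025,.085),(.09,.115),(.115,.14),(.14,.17),(.17,.22)):
        Q=P[m&(Z>lo)&(Z<hi)]
        if len(Q): print("brush",lo,len(Q),np.median(Q,0).round(4),np.percentile(Q,[5,95],axis=0).round(4).tolist())
E
```

```text
side bench z 0.0011721189469307003
plate 510 ((500.36334228515625, 126.20551300048828), (291.15283203125, 39.01432418823242), 89.97553253173828) [[480.79400634765625, -19.36255645751953], [519.8082885742188, -19.37921905517578], [519.9326782226562, 271.7735900878906], [480.91839599609375, 271.7902526855469]]
camtop 3 [0.4468 0.1008 0.1135] [[0.4441, 0.1003, 0.1129], [0.4499, 0.1013, 0.1139]]
mirr 66 [0.4549 0.0897 0.1032] [[0.4413, 0.0844, 0.0825], [0.4713, 0.0991, 0.1172]]
brush 0.025 2033 [0.5359 0.0816 0.0617] [[0.5052, -0.0363, 0.0353], [0.5794, 0.2048, 0.0689]]
brush 0.09 195 [0.5437 0.0369 0.1044] [[0.5172, -0.0069, 0.0913], [0.675, 0.2087, 0.1139]]
brush 0.115 343 [0.543  0.1766 0.1294] [[0.5174, -0.0064, 0.1161], [0.6744, 0.2086, 0.1383]]
brush 0.14 238 [0.5459 0.036  0.1483] [[0.5231, -0.0042, 0.1408], [0.6724, 0.2154, 0.166]]
brush 0.17 100 [0.5487 0.0285 0.1843] [[0.5451, 0.0164, 0.1706], [0.5581, 0.0462, 0.1897]]
top bench z 0.00014199684805349388
plate 509 ((503.7906494140625, 138.4902801513672), (32.13135528564453, 308.9847412109375), 0.1528521627187729) [[487.3128967285156, 292.93927001953125], [488.1371765136719, -16.044401168823242], [520.2684326171875, -15.958709716796875], [519.444091796875, 293.02496337890625]]
camtop 16 [0.4502 0.1043 0.1144] [[0.4441, 0.1011, 0.1113], [0.4583, 0.1078, 0.1185]]
mirr 56 [0.46   0.0949 0.1048] [[0.4441, 0.0899, 0.0832], [0.4773, 0.0998, 0.1193]]
brush 0.025 2525 [0.5467 0.0911 0.0623] [[0.5089, -0.0321, 0.0485], [0.5842, 0.1983, 0.0695]]
brush 0.09 14 [0.5405 0.0639 0.1059] [[0.5184, 0.0275, 0.0931], [0.5531, 0.2176, 0.1145]]
brush 0.115 171 [0.5414 0.1956 0.1335] [[0.5258, 0.1797, 0.1213], [0.5578, 0.213, 0.1392]]
brush 0.14 153 [0.544  0.1831 0.1467] [[0.5252, 0.0087, 0.1405], [0.5559, 0.2187, 0.1567]]
brush 0.17 77 [0.5521 0.0363 0.1862] [[0.545, 0.0194, 0.1791], [0.5573, 0.051, 0.1932]]
```

```bash
cat > m.py <<'E'
from bench import arm
from h import *
for n in("side","top"):
    z=np.load(f"/tmp/{n}0.npz");p=z["p"].astype(int);P=cloud(z["d"],arm.get_calibration(n))
    X,Y,Z=P[...,0],P[...,1],P[...,2]
    bm=(X>.35)&(X<.8)&(Y>-.4)&(Y<.4)&(abs(Z)<.01); print(n,"bench z",np.median(Z[bm]))
    R=(X>.4)&(X<.6)&(Y>-.15)&(Y<.3)
    m=R&(abs(Z-.062)<.005)&(Y<.225)
    r=cv2.minAreaRect(np.c_[X[m],Y[m]].astype(np.float32)*1000);print("plate",m.sum(),np.round(cv2.boxPoints(r),1).tolist())
    for y0 in np.arange(-.03,.22,.03):
        k=m&(abs(Y-y0)<.012); print(round(y0,2),np.percentile(X[k],[2,50,98]).round(4) if k.sum() else '')
    mr=R&(abs(Z-.05)<.005)&(Y<-.04); print("rail",np.percentile(X[mr],[3,97]),np.percentile(Y[mr],[3,97]))
    for nm,m in (("tabtop",R&(Z>.178)&(Z<.2)&(Y<.09)),("tabside",R&(Z>.155)&(Z<.18)&(Y<.09)),("camtop",R&(Z>.13)&(Z<.16)&(Y>.13)),("lens",R&(Z>.1)&(Z<.14)&(Y>.1)&(Y<.2)),("lever",(Z>.028)&(X<.495)&(X>.35)&(Y>0.05)&(Y<.15))):
        Q=P[m]; 
        if len(Q): print(nm,len(Q),Q.mean(0).round(4),np.percentile(Q,[3,97],axis=0).round(4).tolist())
    gr=(abs(p[...,0]-p[...,1])<14)&(abs(p[...,2]-p[...,1])<14)
    m=(X>.59)&(X<.78)&(Y>0)&(Y<.25)&gr
    for lo,hi in((.01,.03),(.03,.085),(.09,.14),(.14,.18),(.18,.22)):
        Q=P[m&(Z>lo)&(Z<hi)]
        if len(Q): print("brush",lo,len(Q),np.median(Q,0).round(4),np.percentile(Q,[5,95],axis=0).round(4).tolist())
E
python3 m.py
```

```text
side bench z 0.0006218609622560267
plate 1473 [[470.1000061035156, 222.60000610351562], [490.79998779296875, -25.399999618530273], [598.0, -16.399999618530273], [577.2999877929688, 231.60000610351562]]
-0.03 [0.5178 0.5285 0.5489]
0.0 [0.5139 0.5505 0.5931]
0.03 [0.5119 0.5287 0.5906]
0.06 [0.5097 0.5289 0.5555]
0.09 [0.484  0.5276 0.5635]
0.12 [0.4944 0.5376 0.58  ]
0.15 [0.5032 0.5405 0.5812]
0.18 [0.5002 0.5375 0.5783]
0.21 [0.4975 0.5265 0.5753]
rail [0.53531875 0.58546019] [-0.12929561 -0.04326106]
tabtop 72 [0.5507 0.0304 0.1858] [[0.5443, 0.0153, 0.1788], [0.5583, 0.0478, 0.1899]]
tabside 86 [0.5489 0.0269 0.1663] [[0.5443, 0.0128, 0.1552], [0.5586, 0.0471, 0.1789]]
camtop 368 [0.5339 0.2248 0.1398] [[0.5132, 0.1779, 0.1313], [0.5564, 0.2677, 0.1454]]
lens 154 [0.5346 0.1815 0.1254] [[0.5213, 0.1728, 0.1062], [0.5556, 0.1984, 0.1387]]
lever 118 [0.4679 0.0918 0.0845] [[0.4419, 0.0813, 0.0314], [0.494, 0.1128, 0.1164]]
brush 0.01 172 [0.7071 0.1009 0.0134] [[0.6882, 0.0852, 0.0104], [0.7436, 0.1409, 0.0265]]
brush 0.03 170 [0.7053 0.101  0.0591] [[0.6254, 0.0332, 0.0321], [0.72
[... 950 characters left out ...]
op 563 [0.5389 0.2322 0.1405] [[0.5175, 0.1838, 0.1313], [0.5585, 0.2732, 0.1481]]
lens 129 [0.5229 0.1707 0.1266] [[0.4466, 0.1011, 0.1024], [0.5567, 0.1991, 0.139]]
lever 136 [0.4666 0.1001 0.0954] [[0.4442, 0.0903, 0.0627], [0.4931, 0.1099, 0.1182]]
brush 0.01 212 [0.7032 0.1064 0.0133] [[0.6512, 0.0642, 0.0105], [0.7405, 0.1892, 0.0197]]
brush 0.03 47 [0.6992 0.1019 0.0583] [[0.5908, 0.0057, 0.0318], [0.7168, 0.1314, 0.0838]]
brush 0.09 96 [0.7061 0.1143 0.0962] [[0.695, 0.1009, 0.091], [0.7252, 0.2177, 0.1316]]
brush 0.14 5 [0.7048 0.1157 0.1451] [[0.6932, 0.1108, 0.142], [0.7068, 0.2191, 0.1526]]
brush 0.18 248 [0.7162 0.1177 0.2054] [[0.6988, 0.1008, 0.1974], [0.7347, 0.1359, 0.2124]]
```

Run:
```python
import cv2
a=cv2.imread("pics/side0.png")
def z(n,x,y,w,h,s): cv2.imwrite(f"pics/{n}.png",cv2.convertScaleAbs(cv2.resize(a[y:y+h,x:x+w],(w*s,h*s),interpolation=cv2.INTER_CUBIC),alpha=1.5))
z("zb",305,165,45,75,8); z("zm",230,215,100,70,8)
a=cv2.imread("pics/top0.png"); z("zt",195,235,180,75,4)
```

```text
(no output)
```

View pics/zb.png

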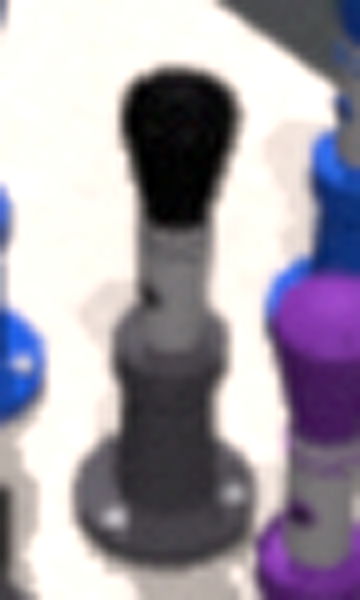

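View pics/zm.png

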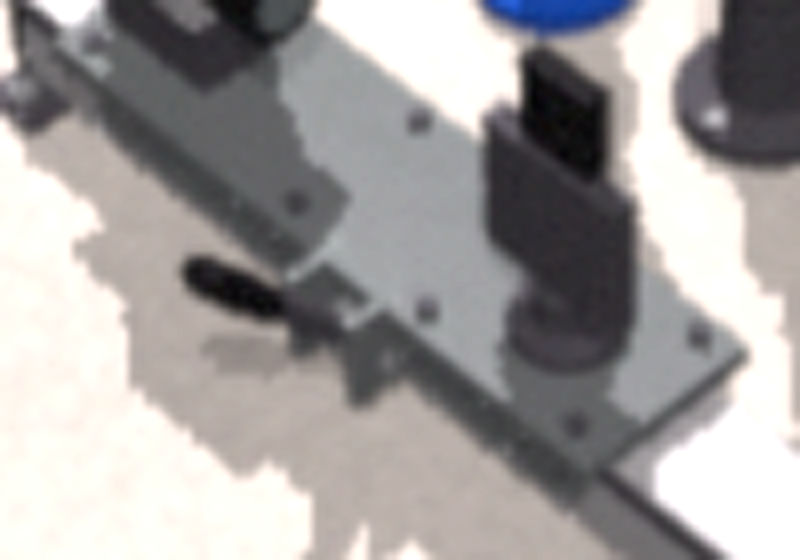

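View pics/zt.png

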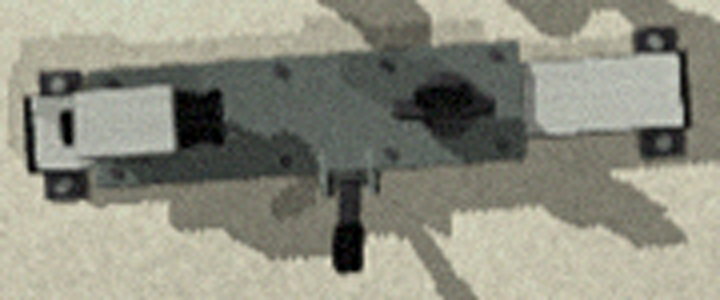

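```bash
cat >> h.py <<'E'
def ray(u,v,c,z):
    K=c["mtx"];x,y=xd,yd=(u-K[0,2])/K[0,0],(v-K[1,2])/K[1,1]
    for _ in range(20):
        f=1+c["k1"]*(x*x+y*y);x,y=xd/f,yd/f
    T=c["pose"];r=T[:3,:3]@[x,y,1];o=T[:3,3]
    return (o+r*(z-o[2])/r[2])
E
cat > m2.py <<'E'
from bench import arm
from h import *
S=arm.get_calibration("side");T=arm.get_calibration("top")
zb=lambda x,y:(305+(x-3.5)/8,165+(y-3.5)/8)
zm=lambda x,y:(230+(x-3.5)/8,215+(y-3.5)/8)
zt=lambda x,y:(195+(x-1.5)/4,235+(y-1.5)/4)
for n,f,c,x,y,z in [("mark",zb,S,150,293,.12),("ferr ctr@mark",zb,S,175,297,.12),("S plate far",zm,S,745,352,.062),("S plate near",zm,S,598,468,.062),
 ("T plate far",zt,T,520,42,.062),("T plate near",zt,T,525,158,.062),("T plate camnear",zt,T,92,187,.062),
 ("S tab top L",zm,S,530,48,.188),("S tab top R",zm,S,605,93,.188),
 ("S frame top L",zm,S,490,110,.152),("S frame top R",zm,S,632,205,.152),
 ("S foot c",zb,S,166,492,.01),("S tip",zm,S,195,270,.115),("T tip",zt,T,348,265,.115),
 ("T camera lens edge top",zt,T,222,92,.12),("T lens edge bot",zt,T,222,145,.12),]:
    print(n,ray(*f(x,y),c,z).round(4))
# bench z by pixel for nest screws / hair top
for n in("side","top"):
    z=np.load(f"/tmp/{n}0.npz");p=z["p"].astype(int);P=cloud(z["d"],arm.get_calibration(n))
    X,Y,Z=P[...,0],P[...,1],P[...,2]
    k=(X>.66)&(X<.76)&(Y>.06)&(Y<.17)&(p[...,2]-p[...,0]<15)&(p[...,0]-p[...,1]<15)
    for lo,hi in((.09,.135),(.14,.165),(.165,.215)):
        Q=P[k&(Z>lo)&(Z<hi)]
        cam=arm.get_calibration(n)["pose"][:2,3]
        # circle fit known-ish radius
        from scipy.optimize import least_squares
        if len(Q)<10: continue
        for rad in ([.014] if hi<.14 else [.016] if hi<.17 else [.02]):
            s=least_squares(lambda q:np.hypot(Q[:,0]-q[0],Q[:,1]-q[1])-q[2],[.715,.115,rad],loss="soft_l1",f_scale=.003) ; print(n,lo,hi,len(Q),s.x.round(4))
            s=least_squares(lambda q:np.hypot(Q[:,0]-q[0],Q[:,1]-q[1])-rad,[.715,.115],loss="soft_l1",f_scale=.003) ; print(n,lo,hi,len(Q),s.x.round(4))
E
python3 m2.py
```

```text
mark [0.7065 0.1153 0.12  ]
ferr ctr@mark [0.7122 0.1078 0.12  ]
S plate far [ 0.5929 -0.014   0.062 ]
S plate near [ 0.521  -0.0209  0.062 ]
T plate far [ 0.5949 -0.012   0.062 ]
T plate near [ 0.5174 -0.0157  0.062 ]
T plate camnear [0.4963 0.2748 0.062 ]
S tab top L [0.5516 0.0499 0.188 ]
S tab top R [0.5572 0.0184 0.188 ]
S frame top L [0.5451 0.0642 0.152 ]
S frame top R [0.5538 0.0006 0.152 ]
S foot c [0.7173 0.1138 0.01  ]
S tip [0.4446 0.0978 0.115 ]
T tip [0.447  0.0984 0.115 ]
T camera lens edge top [0.558  0.1804 0.12  ]
T lens edge bot [0.5238 0.1801 0.12  ]
side 0.09 0.135 146 [0.7202 0.1171 0.0162]
side 0.09 0.135 146 [0.7184 0.1152]
side 0.14 0.165 56 [0.7181 0.1153 0.0133]
side 0.14 0.165 56 [0.7204 0.1176]
side 0.165 0.215 221 [0.7152 0.112  0.0148]
side 0.165 0.215 221 [0.7194 0.1167]
top 0.09 0.135 78 [0.7212 0.12   0.0186]
top 0.09 0.135 78 [0.7166 0.117 ]
top 0.165 0.215 241 [0.7173 0.1181 0.0151]
top 0.165 0.215 241 [0.7184 0.1188]
```

```bash
cat > m3.py <<'E'
from bench import arm
from h import *
T=arm.get_calibration("top");S=arm.get_calibration("side")
def edge(name,c,cols,v0,v1,z,sign):
    g=cv2.GaussianBlur(cv2.cvtColor(np.load(f"/tmp/{name}0.npz")["p"],cv2.COLOR_RGB2GRAY).astype(float),(0,0),1)
    dy=np.gradient(g,axis=0)*sign; pts=[]
    for u in cols:
        a,b=int(v0(u)),int(v1(u)); k=a+np.argmax(dy[a:b,u]); y0,y1,y2=dy[k-1:k+2,u]
        s=k+.5*(y0-y2)/(y0-2*y1+y2) if y0-2*y1+y2 else k
        pts.append(ray(u,s,c,z)[:2])
    pts=np.array(pts); 
    for _ in range(5):
        A=np.polyfit(pts[:,1],pts[:,0],1); r=pts[:,0]-np.polyval(A,pts[:,1]); pts=pts[abs(r)<max(2*r.std(),.0005)]
    print(name,sign,len(pts),"dx/dy",A[0].round(4),"x@.0355",np.polyval(A,.0355).round(4),"rms",r.std().round(5))
l=lambda a,b:(lambda u:a[1]+(b[1]-a[1])*(u-a[0])/(b[0]-a[0]))
# top: plate far edge  (zt 100,70)->(220,252) ; (520,42)->(325,245.5)
f=l((220,252),(325,245.5)); edge("top",T,range(224,323),lambda u:f(u)-4,lambda u:f(u)+5,.062,-1)
f=l((218,281.7),(326,274.5)); edge("top",T,list(range(222,270))+list(range(296,324)),lambda u:f(u)-4,lambda u:f(u)+5,.062,1)
f=l((218,281.7),(326,274.5)); edge("top",T,list(range(222,270))+list(range(296,324)),lambda u:f(u)-4,lambda u:f(u)+5,.062,-1)
f=l((330,251),(365,248.5)); edge("top",T,range(332,362),lambda u:f(u)-4,lambda u:f(u)+4,.05,1)
f=l((330,269.5),(365,267.5)); edge("top",T,range(332,362),lambda u:f(u)-4,lambda u:f(u)+4,.05,-1)
# side camera: far edge
f=l((270,219.5),(322,258)); edge("side",S,list(range(271,287))+list(range(311,321)),lambda u:f(u)-5,lambda u:f(u)+5,.062,-1)
E
python3 m3.py
python3 - <<'E'
import cv2
a=cv2.imread("pics/top0.png")
cv2.imwrite("pics/zt2.png",cv2.convertScaleAbs(cv2.resize(a[240:285,270:370],(800,360),interpolation=cv2.INTER_CUBIC),alpha=1.8))
E
```

```text
top -1 79 dx/dy -0.0755 x@.0355 0.5933 rms 0.00044
top 1 58 dx/dy -0.0743 x@.0355 0.5124 rms 0.00047
top -1 74 dx/dy -0.0425 x@.0355 0.513 rms 0.01045
top 1 30 dx/dy -0.108 x@.0355 0.573 rms 0.00087
top -1 30 dx/dy -0.0668 x@.0355 0.5302 rms 0.00048
side -1 19 dx/dy -0.0731 x@.0355 0.5913 rms 0.00041
```

View pics/zt2.png

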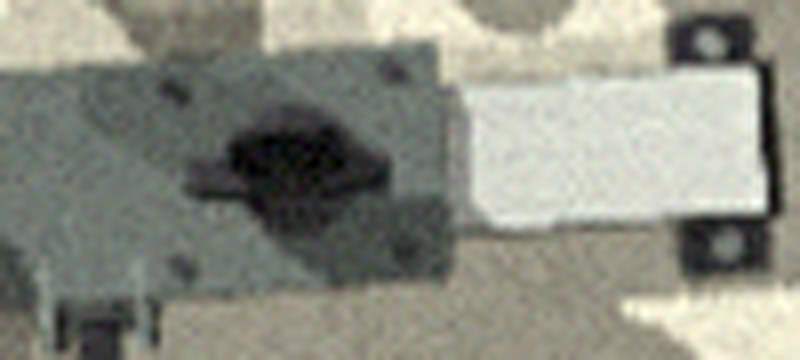

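```bash
cat > g.py <<'E'
import numpy as np
YAW=.075; c,s=np.cos(YAW),np.sin(YAW)
AX=np.array([.5525,.0350]); O=AX+.07*np.array([-s,c]); PIV=O-.0405*np.array([c,s])
def lever(a,r=.08,off=.0065,corner=.010):
    d=r*np.cos(a)-off*np.sin(a)-corner; z=.034+r*np.sin(a)+off*np.cos(a)
    return [*(PIV-d*np.array([c,s])),z]
E
python3 - <<'E'
from bench import arm
from g import *
print(arm.current_eef_rot(),arm.current_force(),PIV)
up=lever(1.15,off=.012); up[2]+=.15
for y in(YAW+np.pi/2,YAW-np.pi/2):
    q=arm.inverse_kinematics(up,[np.pi,0,y]);print("lev",y,q)
for b in (0,np.pi,-np.pi):
  for th in(0,.993): print("tab",b,th,arm.inverse_kinematics([*AX,.158],[np.pi,0,YAW+th+b]))
E
```

```text
[3.14151846e+00 1.68447370e-06 1.13695490e+00] [ 0.34177372 -1.55890879 -0.81329478] [0.50686877 0.10176856]
lev 1.6457963267948965 [-0.4659909   0.16740882  0.22417348  1.91070329 -0.04228655  1.06797215
  1.42133409]
lev -1.4957963267948966 [-0.8645529   0.18200529  0.68302516  1.93302455 -0.13057412  1.07037801
 -1.62253977]
tab 0 0 [-0.52690456  0.39670634  0.50473765  1.91954257 -0.2437689   0.88534368
  0.17552589]
tab 0 0.993 [-0.40831954  0.38067174  0.35343821  1.91206612 -0.16801221  0.87733656
  1.09767005]
tab 3.141592653589793 0 [-1.03961595  0.78014013  1.34881603  1.94568357 -0.8483548   1.15449594
 -2.41272323]
tab 3.141592653589793 0.993 [-1.03961595  0.78014013  1.34881603  1.94568357 -0.8483548   1.15449594
 -1.41972323]
tab -3.141592653589793 0 [-1.03961595  0.78014013  1.34881603  1.94568357 -0.8483548   1.15449594
 -2.41272323]
tab -3.141592653589793 0.993 [-1.03961595  0.78014013  1.34881603  1.94568357 -0.8483548   1.15449594
 -1.41972323]
```

Run:
```python
from bench import arm
from g import *
import cv2
R=[np.pi,0,YAW+np.pi/2]
up=lever(1.15,off=.012); hi=up.copy(); hi[2]+=.15
arm.grasp(20); 
arm.move_pose(hi,R); print(arm.current_t(),arm.current_force())
arm.move_l(up,v=.1)
print(arm.current_t(),arm.current_force(),arm.current_ee_pos(),up,arm.current_finger_gap())
for n in("side","top"):
    p,d=arm.get_image(n); cv2.imwrite(f"pics/{n}1.png",p[:,:,::-1])
    x0,y0=(200,130) if n=="side" else (200,200)
    cv2.imwrite(f"pics/{n}1c.png",cv2.convertScaleAbs(cv2.resize(p[y0:y0+150,x0:x0+200,::-1],(800,600),interpolation=cv2.INTER_CUBIC),alpha=1.5))
```

```text
4.4 [-0.74986877 -0.12617582 -0.80168237]
6.05 [0.15716172 0.30327225 0.73270752] [0.49560186 0.10102206 0.11247314] [np.float64(0.4951759088050155), np.float64(0.1008899512646666), np.float64(0.11192296451145156)] 0.00027340289042872474
```

View pics/side1c.png

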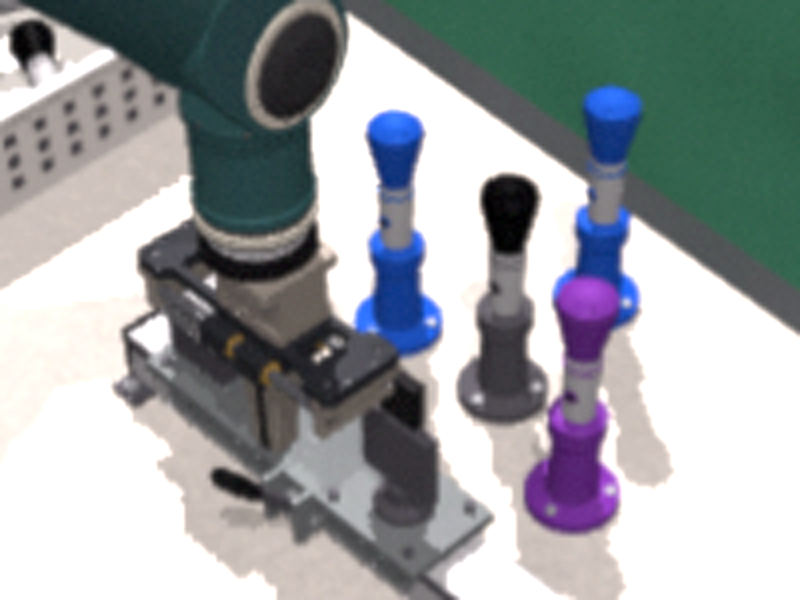

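View pics/top1c.png

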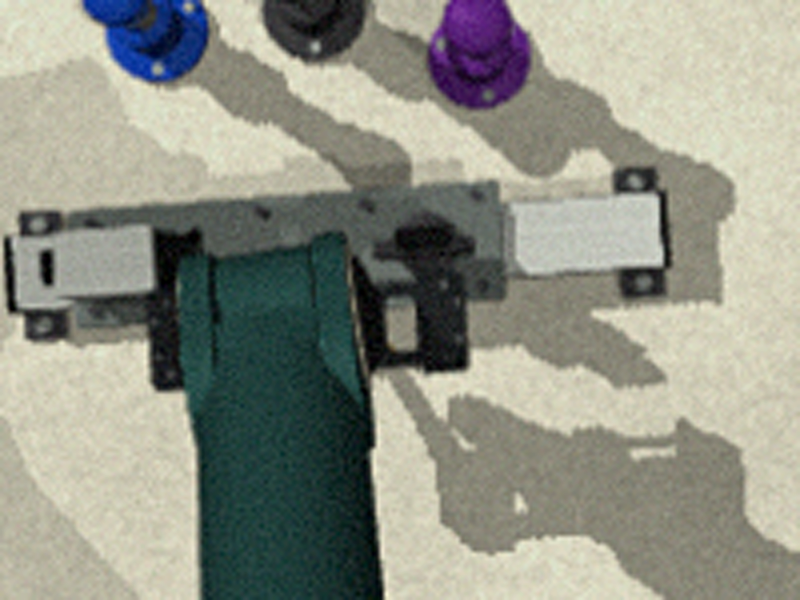

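Run:
```python
from bench import arm
from g import *
for a in (.95,.75,.55,.35,.18,.0):
    arm.move_l(lever(a),v=.08); print(round(arm.current_t(),2),a,arm.current_force().round(1),(arm.current_ee_pos()-lever(a)).round(4))
```

```text
6.57 0.95 [0.2 0.4 0.1] [-0.0001  0.0001  0.0001]
6.92 0.75 [-0.3  1.1  0.1] [-0.0003 -0.0001 -0.0002]
7.27 0.55 [-0.2  0.3  0.6] [-0.0002 -0.0001 -0.0002]
7.62 0.35 [ 0.3  0.2 -0.8] [-0.0002 -0.0001 -0.0001]
7.93 0.18 [ 0.2 -0.7 -0.5] [-0.0004 -0.0001 -0.0001]
8.27 0.0 [0.8 0.  2.2] [0.0008 0.0002 0.0004]
```

```bash
cat > pic.py <<'E'
import sys,cv2
from bench import arm
i=sys.argv[1]
for n in("side","top"):
    p,d=arm.get_image(n)
    x0,y0=(200,150) if n=="side" else (200,200)
    cv2.imwrite(f"pics/{n}{i}.png",cv2.convertScaleAbs(cv2.resize(p[y0:y0+150,x0:x0+200,::-1],(800,600),interpolation=cv2.INTER_CUBIC),alpha=1.5))
E
python3 pic.py 2
```

```text
(no output)
```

View pics/side2.png

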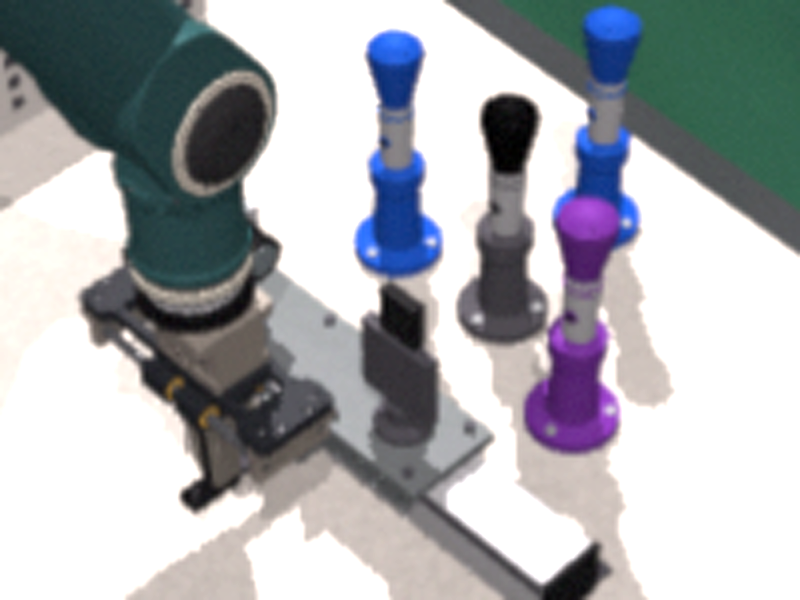

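View pics/top2.png

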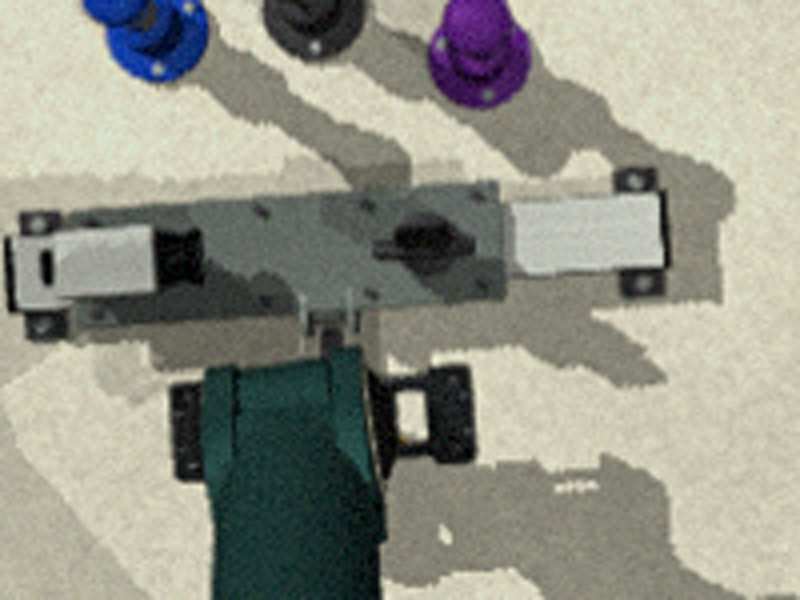

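Run:
```python
from bench import arm
from g import *
p=np.array(lever(0.))
for dz in (.002,.004,.006,.008,.010,.012):
    t=p-[0,0,dz]; arm.move_l(t,v=.05); f=arm.current_force(); print(round(arm.current_t(),2),dz,f.round(1),(arm.current_ee_pos()-t).round(4))
    if f[2]>22: break
```

```text
8.62 0.002 [-4.6 -1.2 22.9] [0.0008 0.0002 0.0017]
```

```bash
python3 - <<'E'
from bench import arm
from g import *
p=np.array(lever(0.))
for dz in (.0030,):
    t=p-[0,0,dz]; arm.move_l(t,v=.05); f=arm.current_force(); print(round(arm.current_t(),2),dz,f.round(1),(arm.current_ee_pos()-t).round(4),arm.current_ee_pos())
t=p+[0,0,.16]
arm.move_l(list(t),v=.25)
print(arm.current_t(),arm.current_force())
E
python3 pic.py 3
```

```text
8.87 0.003 [-6.  -2.4 32.2] [0.0008 0.0002 0.0024] [0.43790031 0.09676256 0.03992042]
9.6667 [-0.84613134 -0.16221656 -0.55512763]
```

View pics/side3.png

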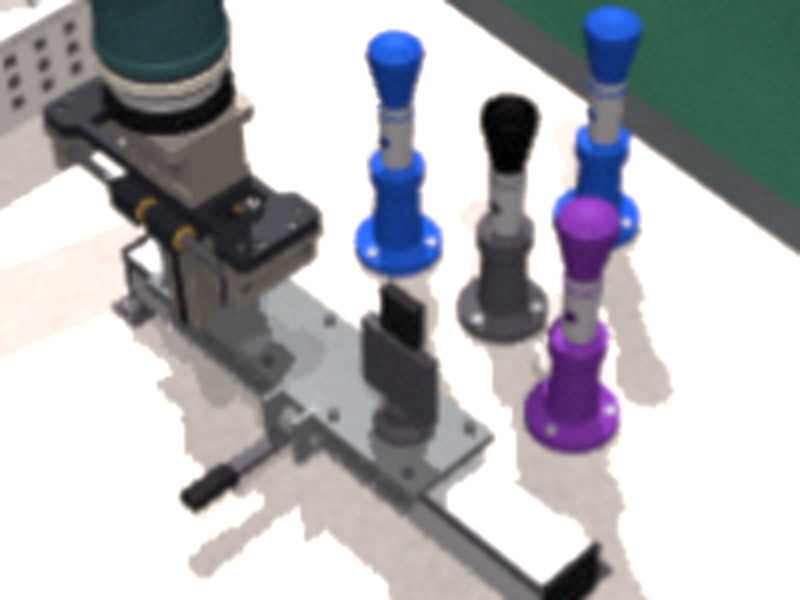

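View pics/top3.png

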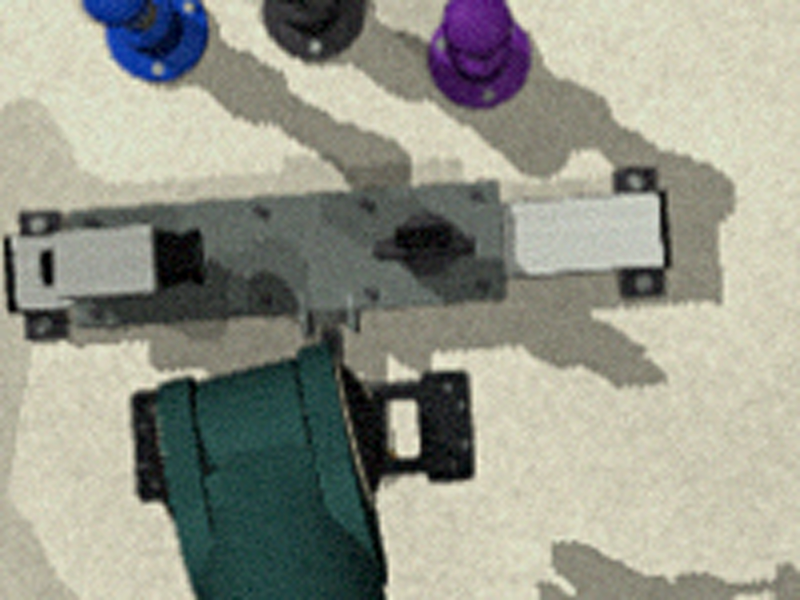

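```bash
python3 - <<'E'
from bench import arm
from g import *
from h import *
S=arm.get_calibration("side")
for z in(.03,.034,.04,.05): print(z,proj([PIV[0]-.1*c*1,PIV[1]-.1*s,z],S))
p,d=arm.get_image("side");P=cloud(d,S)
m=(P[...,0]>.40)&(P[...,0]<.49)&(abs(P[...,1]-.098)<.02)&(P[...,2]>.02)&(P[...,2]<.07);Q=P[m]
m=abs(Q[:,0]-.43)<.02;print("grip z",np.percentile(Q[m],[5,50,95],axis=0).round(4)); 
R=[np.pi,0,YAW]
arm.ungrasp()
arm.move_pose([*AX,.30],R)
arm.move_l([*AX,.225],v=.2)
print(arm.current_t(),arm.current_force(),arm.current_finger_gap())
E
python3 pic.py 4
```

```text
0.03 [246.23795047 275.94483305]
0.034 [246.0973183  275.04422046]
0.04 [245.88525568 273.6854213 ]
0.05 [245.5288179  271.39951437]
grip z [[0.4118 0.0825 0.0319]
 [0.4276 0.0885 0.0393]
 [0.4461 0.101  0.0436]]
12.9333 [-0.65882628  0.2565783  -0.17030074] 0.09197319354753603
```

View pics/side4.png

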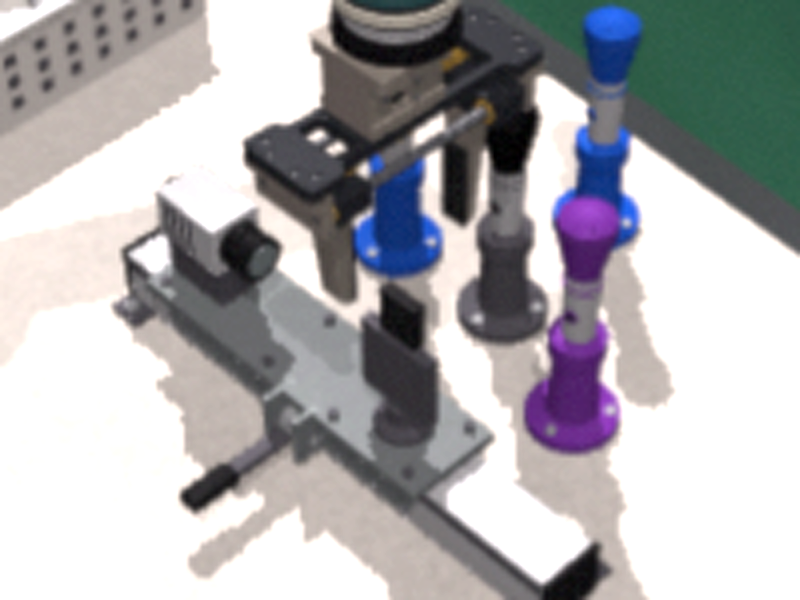

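```bash
python3 - <<'E'
from bench import arm
from g import *
from h import *
S=arm.get_calibration("side");e=arm.current_ee_pos();print(e,arm.current_eef_rot())
for o in(-.064,-.046,.046,.064):
  for w in (-.01,.01): print(o,w,((proj(e+[o*c-w*s,o*s+w*c,0],S)-[200,150])*4).round(0))
t=list(AX)+[.160]
arm.move_l(t,v=.1); print(arm.current_t(),arm.current_force())
E
python3 pic.py 5
```

```text
[0.553525   0.03506914 0.22652716] [-3.14128363e+00 -2.63196488e-03  7.51894121e-02]
-0.064 -0.01 [335. 309.]
-0.064 0.01 [313. 292.]
-0.046 -0.01 [357. 294.]
-0.046 0.01 [335. 278.]
0.046 -0.01 [462. 224.]
0.046 0.01 [440. 208.]
0.064 -0.01 [482. 210.]
0.064 0.01 [460. 195.]
13.8333 [ 0.46144862 -0.05953196 -0.07897221]
```

View pics/side5.png

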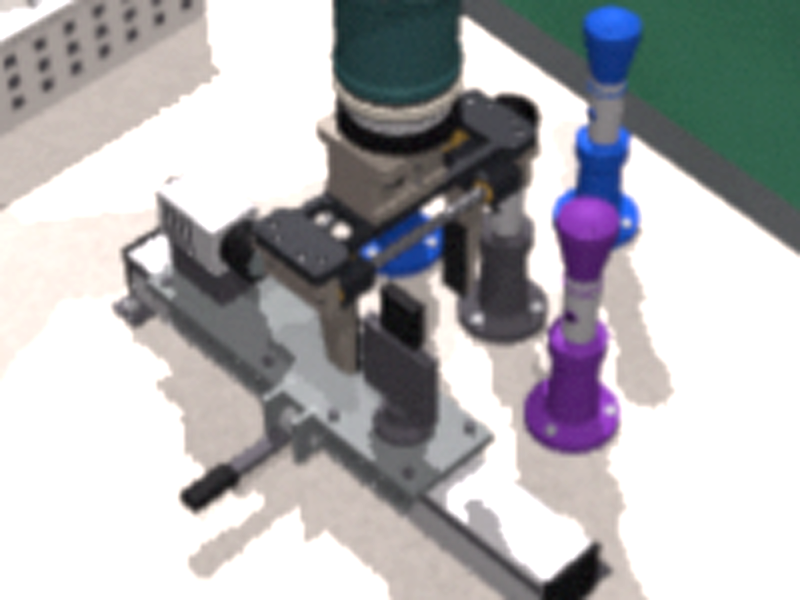

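```bash
python3 - <<'E'
from bench import arm
from g import *
arm.grasp(25); print(arm.current_t(),arm.current_force(),arm.current_torque(),arm.current_finger_gap(),arm.current_ee_pos(),arm.current_eef_rot())
E
python3 pic.py 6
```

```text
15.1167 [ 4.05398856  0.63728302 -4.81838321] [-0.00995743 -0.89889806  0.03036745] 0.011871407697692538 [0.55342743 0.0350565  0.16004725] [ 3.14133428e+00 -1.94576434e-03  7.50666733e-02]
```

View pics/side6.png

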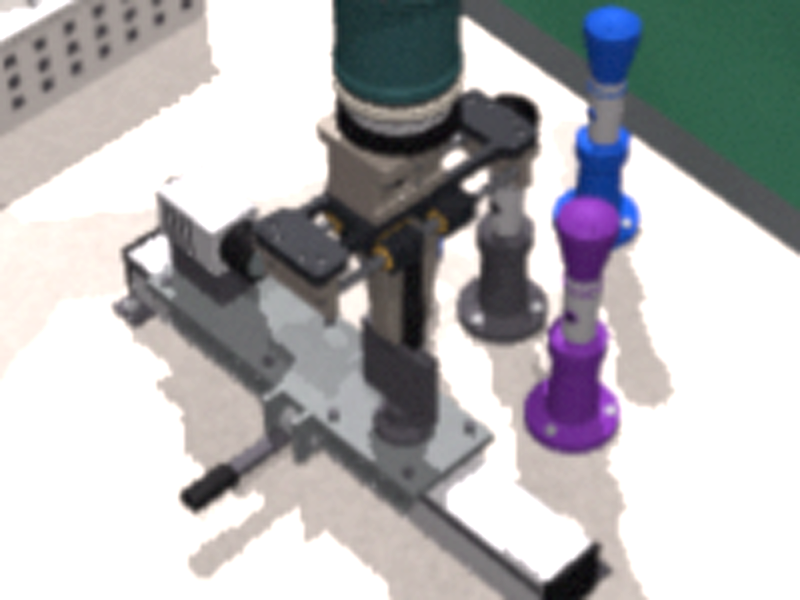

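View pics/top6.png

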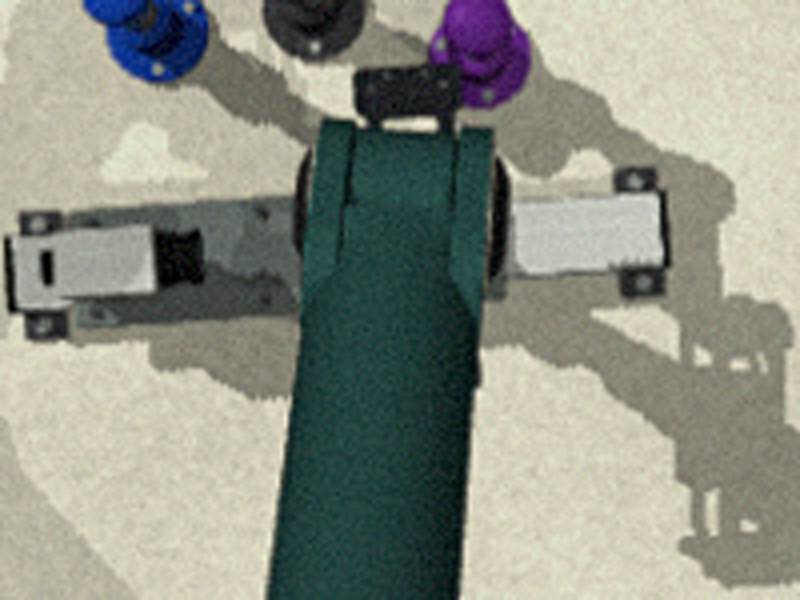

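```bash
python3 - <<'E'
from bench import arm
from g import *
for y in (.3,.55,.8,1.068):
    arm.move_pose([*AX,.160],[np.pi,0,y]); print(round(arm.current_t(),2),y,arm.current_force().round(1),arm.current_torque().round(2),arm.current_ee_pos().round(4),arm.current_eef_rot().round(4),round(arm.current_finger_gap(),4))
    if np.linalg.norm(arm.current_force())>15: break
E
python3 pic.py 7
```

```text
15.53 0.3 [ 5.5  0.4 -4.6] [ 0.03 -1.04 -0.04] [0.5534 0.0351 0.1601] [ 3.1412e+00 -2.0000e-03  3.0010e-01] 0.0117
15.86 0.55 [ 5.8  0.7 -4.6] [ 0.03 -1.01 -0.06] [0.5535 0.0351 0.1601] [ 3.1408e+00 -1.9000e-03  5.5000e-01] 0.0121
16.19 0.8 [ 4.4  0.9 -4. ] [ 0.08 -1.1  -0.12] [0.5535 0.0351 0.1601] [ 3.1404e+00 -1.7000e-03  7.9990e-01] 0.0121
16.53 1.068 [ 5.5  0.7 -4.7] [ 0.14 -1.11 -0.1 ] [0.5535 0.0351 0.1601] [ 3.1400e+00 -1.4000e-03  1.0679e+00] 0.0117
```

View pics/side7.png

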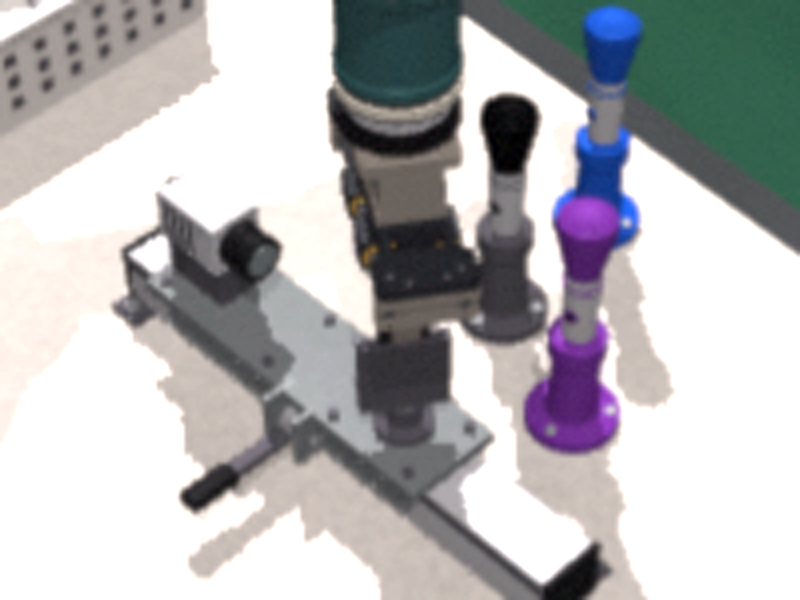

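View pics/top7.png

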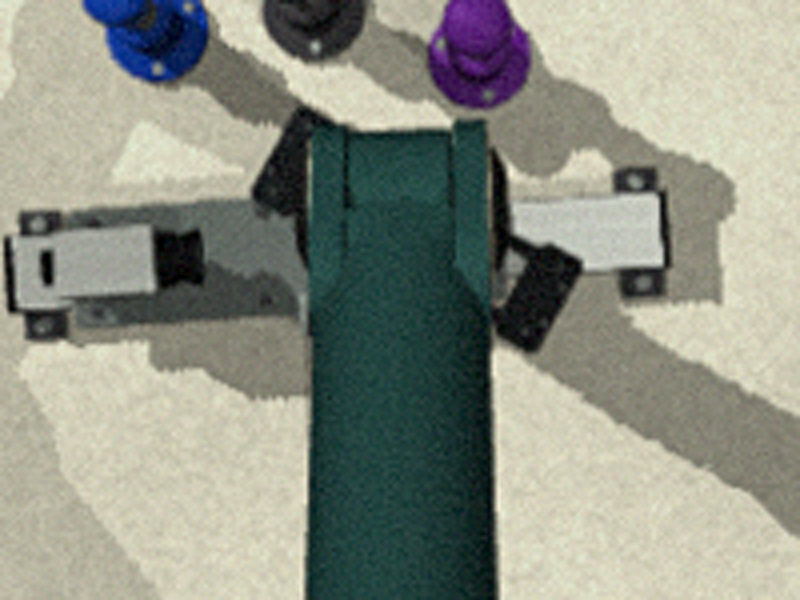

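Run:
```python
from bench import arm
from h import *
from g import *
S=arm.get_calibration("side")
I=[];D=[]
for _ in range(10):
    p,d=arm.get_image("side");I.append(p.astype(float));D.append(np.where(d>0,d,np.nan))
p=np.mean(I,0);d=np.nan_to_num(np.nanmedian(D,0));np.savez("/tmp/s9.npz",p=p,d=d)
np.set_printoptions(linewidth=200)
g=p.mean(-1);print(g[190:212,318:335].round(0).astype(int))
cv2.imwrite("pics/zb9.png",np.clip(cv2.resize(p[170:230,305:345,::-1],(400,600),interpolation=cv2.INTER_CUBIC)*1.6,0,255))
print(arm.current_t(),arm.current_eef_rot(),arm.current_force())
```

```text
[[187 187 185 168  93  25   4   3   3   2   3   3  24  85 158 187 189]
 [188 189 187 170  97  30   5   3   4   3   3   5  35 105 178 187 186]
 [186 187 185 169 100  46  17  10   7   8  10  15  43 109 180 185 185]
 [186 186 183 165  99  65  48  42  37  36  39  48  65 114 178 183 183]
 [186 186 184 166  95  67  75  77  71  71  73  78  81 115 177 182 183]
 [186 186 185 168  98  67  69  76  79  81  77  73  81 122 179 184 185]
 [186 186 185 169 102  70  72  75  74  73  76  81  89 125 179 185 186]
 [186 185 185 170 103  78  76  78  75  79  74  76  92 132 179 186 187]
 [187 185 185 171 103  80  82  85  86  87  86  85  98 142 181 186 186]
 [183 182 181 167 100  77  82  86  88  88  87  86 102 148 184 188 185]
 [167 166 166 152  86  61  76  85  88  88  87  86 107 158 184 188 185]
 [162 162 162 147  81  40  58  80  87  88  86  86 107 158 183 186 186]
 [162 162 158 139  86  38  46  72  86  88  86  85 104 154 182 186 187]
 [164 161 143 105  69  56  60  77  86  87  86  83  92 132 172 184 188]
 [166 151 109  78  68  75  82  86  87  87  85  81  78  93 134 172 188]
 [160 126  83  74  70  79  83  86  88  87  85  80  74  75  95 143 186]
 [152  98  74  74  74  79  84  86  87  87  84  77  68  72  81 127 186]
 [151  90  72  75  75  74  81  86  86  86  82  73  62  69  75 119 184]
 [151  85  67  71  70  59  70  77  80  78  74  62  57  65  77 124 184]
 [150  77  55  63  64  53  54  57  59  56  55  53  53  56  71 120 184]
 [149  75  42  51  57  53  52  54  54  54  53  52  50  48  62 119 184]
 [137  80  40  37  44  49  49  51  52  51  50  48  43  41  68 130 184]]
17.1333 [ 3.13980303e+00 -1.16015884e-03  1.06776470e+00] [ 5.95476246  0.75443185 -4.53201098][ WARN:0@9.880] global loadsave.cpp:1063 imwrite_ Unsupported depth image for selected encoder is fallbacked to CV_8U.
```

View pics/zb9.png

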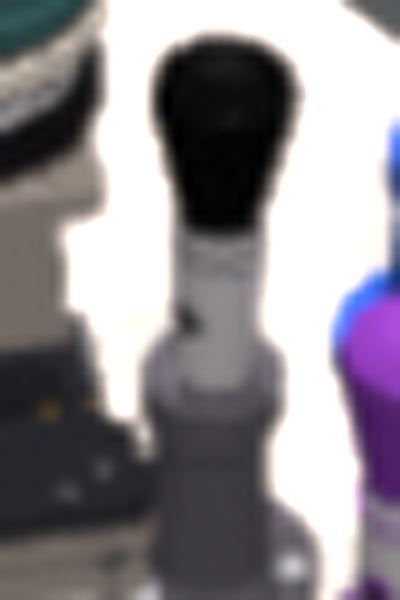

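Run:
```python
from bench import arm
from h import *
S=arm.get_calibration("side")
p=np.load("/tmp/s9.npz")["p"]
print(ray(323.4,201.4,S,.12))
im=np.clip(cv2.resize(p[220:265,270:330,::-1],(800,600),interpolation=cv2.INTER_CUBIC)*1.6,0,255).astype(np.uint8)
k=800/60
for A,col in (((.5515,.0330),(0,0,255)),((.5535,.0351),(0,255,0))):
    for z in(.065,.08,.1,.12,.14,.152):
        q=(proj([*A,z],S)-[270,220]+.5)*k; cv2.circle(im,tuple(int(a) for a in q),3,col,-1)
cv2.imwrite("pics/ax.png",im)
```

```text
[0.70611617 0.11441515 0.12      ]
```

View pics/ax.png

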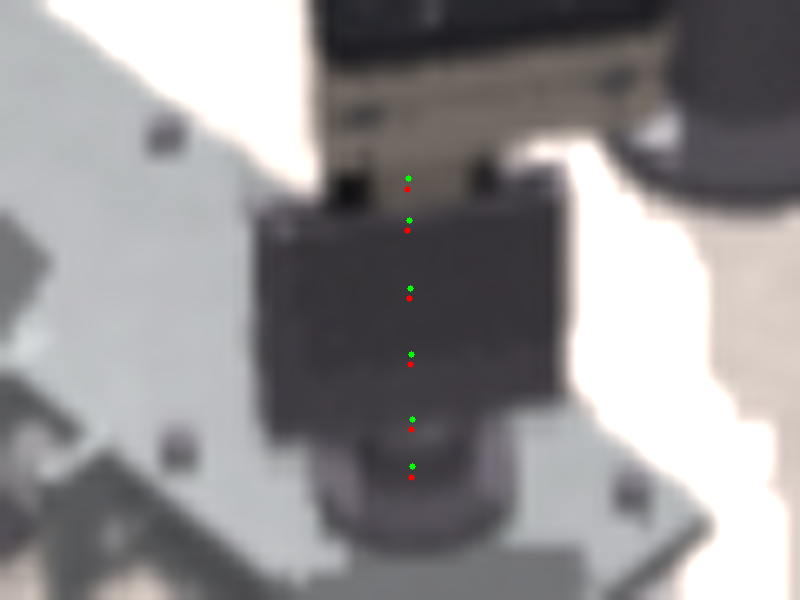

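Run:
```python
from bench import arm
print(arm.current_dq().round(4),arm.current_finger_gap(),arm.current_eef_rot(),arm.current_force(),arm.current_t())
arm.job_done(); print(arm.current_t())
```

```text
[ 0.      0.0008  0.0007 -0.0003 -0.0011  0.0013 -0.0009] 0.0121208664396116 [ 3.13980303e+00 -1.16015884e-03  1.06776470e+00] [ 5.95476246  0.75443185 -4.53201098] 17.1333
the job is handed in; nothing more can be done
the job is handed in; nothing more can be done
```

I pressed the cam lever down flat, then gripped the mirror by its tab and turned it onto the mark. I handed the job in at about 17 s while still holding it there.

- **Lever:** it came down in the carriage's x-z plane until the push rose sharply, to about 32 N on the fingertips. After release, the top of the grip measured about 40 mm above the bench, which matches lying flat.
- **Carriage:** it looked unmoved by eye in the top pictures taken before and after locking, and again after the turn. I did not test how firmly it holds on the rail.
- **Mirror:** the grip closed at about 12 mm, the tab's thickness. I turned the mirror by 0.99 rad from its stop, to a world heading of 1.068 rad. The force on the tool stayed at about 7 to 8 N throughout.
- **Aim:** I worked out the angle from the two cameras and could not see through the carriage's own camera. Re-measuring the mark and the mirror axis from ten averaged pictures gave a best angle of about 1.066 rad, with estimates from 1.063 to 1.068. I put the remaining uncertainty in the mark's position at about 2 mm, or 0.7° in the line of sight.
- **Disagreements:** the two cameras differed by about 2 to 3 mm along the rail. The shift was nearly the same for mirror and mark, so it largely cancels in the angle.
- **Mug, wrench and loose brush:** the arm did not work near them, but I did not re-measure them at the end.

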